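# Push a ring in to the gauge's stop pin

## Task

Two sprung slides on the ring gauge each carry a ring. With the fingertips, push the slide that carries the black ring all the way in to its end stop, then let go so that it springs back and is caught by its stop pin half-way, under the measuring foot. Pick nothing up, leave the slide with the brass ring where it is, keep both rings seated, and do not disturb the other things on the table.

Things in the scene. Friction and masses are not known exactly. Their poses are not given: they have to be found in the camera images.
- gauge: twin-lane ring gauge, fixed: dark steel bed 310 x 225 x 14 mm running away from the robot, two slides 104 mm apart; columns with dials at its far end, up to 220 mm high. Origin on the table midway between the push plates' rear faces as found; x = push direction, y = to the left lane (+y side), z up. A measuring foot hangs over each lane 180 mm ahead, 41 mm above the table, clear of the rings
- left_push (a point): centre of the left lane's push-plate rear face (the face towards the robot). The plate is red, upright, 38 mm wide, 12 mm thick, from 15 to 75 mm above the table; this point is 50 mm above the table. Axes: x = direction to push (square into the face), y = along the plate to its left, z = up. Nothing stands behind the plate.
- left_nest (a point): centre of the left slide's ring seat, 25 mm above the table, 150 mm ahead of its push plate's rear face; a steel spigot 29 mm across and 5 mm high holds the ring here
- left_slide (a joint): how far the left slide is pushed in, m: 0 out (as found), 0.030 held by its stop pin, 0.058 hard against the end stop. A spring pushes it back out: about 5 N at 0, 11 N at the end stop. Friction is small, 28 N s/m damping adds a few newtons while moving; slide about 0.45 kg
- left_pin (a joint): drop of the left stop pin, m: 0 riding on the slide's brass catch strip, 0.007 dropped. 8 mm steel pin with brass head, sprung down in a black bracket on the outer side of the lane, 92 mm ahead of the push plate, top 69 mm above the table. Once the slide passes 0.030 the strip clears the pin, it drops, and the returning slide is caught at 0.030
- right_push (a point): centre of the right lane's push-plate rear face (the face towards the robot). The plate is red, upright, 38 mm wide, 12 mm thick, from 15 to 75 mm above the table; this point is 50 mm above the table. Axes: x = direction to push (square into the face), y = along the plate to its left, z = up. Nothing stands behind the plate.
- right_nest (a point): centre of the right slide's ring seat, 25 mm above the table, 150 mm ahead of its push plate's rear face; a steel spigot 29 mm across and 5 mm high holds the ring here
- right_slide (a joint): how far the right slide is pushed in, m: 0 out (as found), 0.030 held by its stop pin, 0.058 hard against the end stop. A spring pushes it back out: about 5 N at 0, 11 N at the end stop. Friction is small, 28 N s/m damping adds a few newtons while moving; slide about 0.45 kg
- right_pin (a joint): drop of the right stop pin, m: 0 riding on the slide's brass catch strip, 0.007 dropped. 8 mm steel pin with brass head, sprung down in a black bracket on the outer side of the lane, 92 mm ahead of the push plate, top 69 mm above the table. Once the slide passes 0.030 the strip clears the pin, it drops, and the returning slide is caught at 0.030
- black_ring_mid (a point): centre, half-way up, of the black steel ring: 44 mm outside, 32 mm inside, 8 mm high, 45 g, loose on the spigot of one of the slides (either lane)
- brass_ring_mid (a point): centre of the yellow brass ring of the same size, on the spigot of the other slide
- weight: bystander: brass knob weight, 38 mm across, 55 mm high, origin under its centre
- oil_bottle: bystander: small amber bottle, 44 mm across, 100 mm high, origin under its centre
- driver: bystander: screwdriver with red handle lying on the table, 160 mm long
- block: bystander: steel gauge block 35 x 30 x 50 mm high, origin under its centre
- spare_ring: bystander: steel ring 60 mm across, 10 mm high, lying flat
- cup: bystander: blue mug, 76 mm across, 90 mm high

How it is judged:
By the outcome, as a careful person would: the job done as asked, in the order asked, and still so for the second after the job is handed in, with the robot touching nothing.
It also fails if it takes over 38 s, if anything falls off the work surface, if the arm or the gripper's body presses on something with over 40 N, if the wrist force passes 120 N, or if a joint passes its speed limit or range.

## Robot

A 7-joint arm with a two-finger parallel gripper is mounted at the origin on the work surface. World frame = base frame: x ahead of the robot, y to its left, z up, the work surface at z = 0. Lengths are in m, angles in rad, forces in N, time in s.
With the tool pointing down it reaches from about 0.4 to 0.875 m from the base axis. Payload 19.3 kg.
Tool frame: the origin (TCP) lies between the finger pads; the fingertips stand ahead of it and the grasp point (between the pads) lies 8 mm behind it (bot.tip_extent is the x of the fingertips in the tool frame, in m); x points along the fingers, y is the direction in which the jaws open and shut, and the axes are right-handed (so a half turn about x gives the same grasp; the last joint's range is limited). The gripper opens to 85 mm and grips with 20 to 120 N. Pads are 22 mm wide; open, the fingers measure 114 mm over their backs; the gripper's body (76 mm by 85 mm) begins 54 mm behind the grasp point. The pads swing forward as they close: fully open they stand 13 mm farther back than shut.
Start: joints at [-1.286, 0.521, -0.036, 1.599, 0.021, 1.021, -0.113], TCP at [0.217, 0.586, 0.242] pointing down, gripper open.
Joint ranges: [-2.91, 2.91], [-0.3, 2.13], [-1.5, 1.42], [0.17, 2.43], [-1.26, 4.41], [0.16, 1.93], [-2.52, 2.52]. Speed limits (rad/s): [1.89, 1.89, 2.39, 2.39, 3.01, 3.01, 3.01].

## Interface

Orientations are given as [roll, pitch, yaw] about the fixed x, y, z axes, in that order (R = Rz(yaw) Ry(pitch) Rx(roll)).
In Python, from workcell import observe, grab_frame, camera_info, bot, nets gives the robot as it stands.
- The arm moves only by the tool jog_arm, never from a script. Its argument "commands" is a list of rows, each a list of 6 numbers: the shift along the tool's x, y, z in mm, then the turn, a rotation vector about the tool's x, y, z in rad. A call has 1 to 20 rows; each row shifts and turns the pose as measured when the row begins, along the tool's axes as they then stand; what a row does not reach is not made up. A row lasts 1/10 s, in which the tool goes at most 50 mm and 8.59 degrees, less where a joint would pass 70% of its speed; a pose out of reach is approached as far as the arm can. A call is refused whole if a number of a shift passes 50 or a number of a turn 0.15, either way. A call with a gripper value outside its range is refused whole. "gripper" is the closure in counts, from 0 (fully open) to 255 (shut), set as the call begins (left out, the last holds). The fingers move at their own pace and stop on an object; "newtons" is the grip in N (left out, the last holds). Time passes only in rows, so rows that do not move let the fingers close. It gives the time, the measured TCP pose, the force and the opening at its end, in the units of the state.
- observe(): the state, without advancing time (a new reading comes with each control period).
- grab_frame(name): name is "scene" or "side" or "wrist"; returns the picture (384x512x3 uint8, red, green, blue); there is no depth.
- camera_info(name): a dict with "fov_y" (degrees; the focal length in pixels is half the picture's height over the tangent of half this angle, whatever the lens; pixels are square), "cx", "cy" (the principal point, pixels), "R" (3x3) and "t" (3): a world point X has camera coordinates R X + t; the wrist camera has in their place "tool_from_camera" (4x4, takes a point from camera to tool coordinates, whose origin is the TCP and whose axes are the tool frame's). Camera axes: x right, y down, z forward; pixel columns grow to the right and rows downward; lengths in m; the calibration is good to about 2 mm. A picture is of the moment at which its call begins: read the wrist's pose just before it. camera_info takes no time and is no camera call.
- bot.job_done(): hands the job in, once; it reports no verdict.
Trained networks look in the newest picture that a camera, given by its name, has taken for a name from the list of things; names that differ only in an ending like _2 or _b are one class to them, and where a whole thing is asked for, a point or a joint stands for the part that bears it (a point fixed in the world has none). Each returns a list of dicts, best first, with "p" (0 to 1); they miss things now and then, are a little off and sometimes report something else, mostly with a low value. They report only what shows in the picture. A call takes as long as a camera call.
- nets.find_in(camera, name): "rect" ([left, top, right, bottom] in pixels, round what is visible of it).
- nets.silhouettes(camera, name): "mask" (384x512 bool, what is visible of it) and "rect" ([left, top, right, bottom] in pixels, round what is visible of it).
- nets.pinpoint(camera, name): "location" ([column, row] in pixels: a listed point, or the origin of a listed thing).
The state is a dict: "clock": time; "qpos": joint angles; "qd": joint speeds; "joint_efforts": joint torques, N m; "position": TCP position; "tool_rot": TCP orientation; "force": force on the tool from outside, world axes, zero at the start; "moment": the same for the moment, N m; "grip_width": finger opening in m.
Only numpy, scipy, OpenCV 4.12 (cv2) and the standard library are available. Lean on these libraries where they do the work, as an engineer would, in place of code of your own. Each camera call takes 0.05 s, during which the arm holds its last target.

## Working session

There is one attempt and no reset: what is moved stays moved. The work goes in short steps, Python scripts to look and compute and a tool call to move; the robot and the scene stay as the last step left them, time stands still between calls to the robot, and variables do not carry over. Pictures are saved under pics/ and viewed, and the job is handed in when it is done.

Besides the shell and the picture viewer there is one more tool, called after "Emit:" as a command line: name --pt "numbers of a row" for each row, then --argument value for the rest. jog_arm: Moves the arm, as the interface text tells. Its arguments: {"type":"object","properties":{"commands":{"type":"array","items":{"type":"array","items":{"type":"number"}}},"gripper":{"type":"number"},"newtons":{"type":"number"}},"required":["commands"]}

```bash
mkdir -p pics; python3 - <<'E'
from workcell import observe, grab_frame, camera_info, bot, nets
import cv2
s=observe(); print(s['clock'],s['position'],s['tool_rot'],s['grip_width'],bot.tip_extent)
for c in ['scene','side']:
    im=grab_frame(c); cv2.imwrite(f'pics/{c}0.png',cv2.resize(im[:,:,::-1],(768,576)))
    i=camera_info(c); print(c,i)
    for n in ['left_push','right_push','black_ring_mid','brass_ring_mid','left_nest','right_nest','gauge']:
        print(n,[(round(d['p'],2),[round(float(v),1) for v in d['location']]) for d in nets.pinpoint(c,n)][:3])
print(observe()['clock'])
E
```

```text
0.0 [0.21705128 0.58575902 0.24174128] [-1.48413181  1.56967263 -1.83896836] 0.08514446708411864 0.011
scene {'fov_y': 55.44678301595798, 'cx': 260.4485383706649, 'cy': 194.08793081435266, 'R': array([[ 0.87685003,  0.48035632, -0.01979489],
       [ 0.28725508, -0.55648713, -0.77961952],
       [-0.38551076,  0.67792322, -0.62594054]]), 't': array([-0.47387716, -0.11147942,  1.22777536])}
left_push [(0.82, [226.9, 197.8])]
right_push [(0.93, [204.0, 225.5])]
black_ring_mid [(0.46, [257.6, 252.1]), (0.23, [177.4, 346.8])]
brass_ring_mid [(0.62, [277.7, 224.3])]
left_nest [(0.6, [276.5, 226.0])]
right_nest [(0.77, [260.2, 253.9])]
gauge [(0.67, [220.5, 230.0])]
side {'fov_y': 45.628020090146116, 'cx': 256.7459171456736, 'cy': 187.72942871219402, 'R': array([[-0.84068299, -0.54137774,  0.01273764],
       [-0.31276272,  0.46620558, -0.82754567],
       [ 0.44207645, -0.69968743, -0.56125388]]), 't': array([0.47415615, 0.21767015, 1.11231007])}
left_push []
right_push [(0.41, [309.9, 170.1]), (0.17, [153.5, 289.0])]
black_ring_mid []
brass_ring_mid []
left_nest [(0.58, [294.2, 187.8])]
right_nest []
gauge [(0.75, [299.7, 195.7])]
0.8
```

View pics/scene0.png

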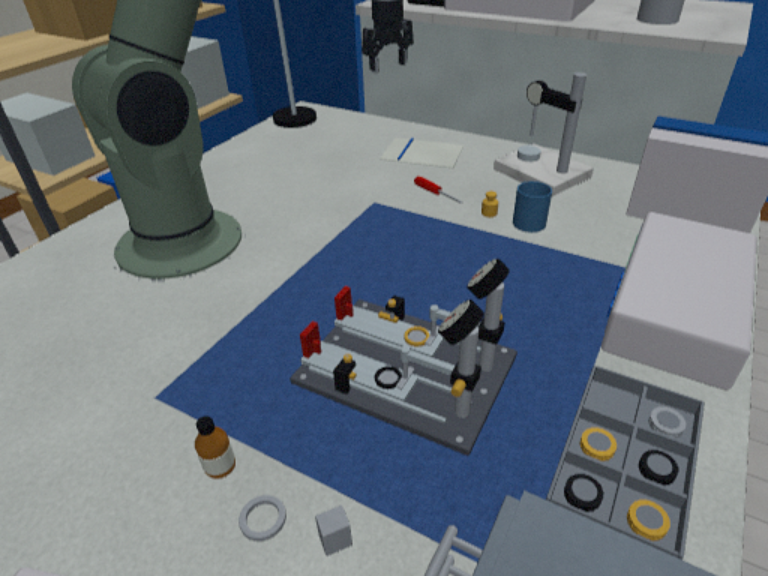

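View pics/side0.png

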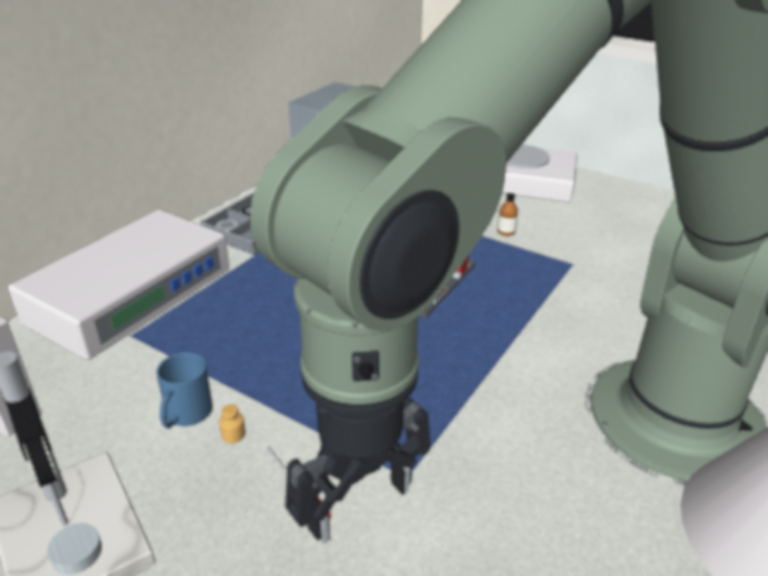

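The scene view shows the black ring at about (388,377), on the lane nearer the camera, which is the right lane. The brass ring is at (417,337) on the left lane. The red push plates are at (311,340) and (343,303).

```bash
cat > h.py <<'E'
import numpy as np
from workcell import camera_info
def ray(c,px,z):
    i=camera_info(c); f=192/np.tan(np.radians(i['fov_y']/2))
    R=np.array(i['R']);t=np.array(i['t']); o=-R.T@t
    d=R.T@np.array([(px[0]-i['cx'])/f,(px[1]-i['cy'])/f,1]); return o+d*(z-o[2])/d[2]
def proj(c,X):
    i=camera_info(c); f=192/np.tan(np.radians(i['fov_y']/2)); q=np.array(i['R'])@X+i['t']
    return np.array([i['cx']+f*q[0]/q[2],i['cy']+f*q[1]/q[2]])
E
python3 - <<'E'
from h import *
from workcell import grab_frame,nets,observe
import cv2
from scipy.optimize import least_squares
P={'lp':(226.9,197.8,.05),'rp':(204,225.5,.05),'br':(257.6,252.1,.029),'yr':(277.7,224.3,.029),'ln':(276.5,226,.025),'rn':(260.2,253.9,.025),'g':(220.5,230,0)}
for k,v in P.items(): print(k,ray('scene',v[:2],v[2]).round(4))
L={'lp':(0,.052,.05),'rp':(0,-.052,.05),'br':(.15,-.052,.029),'yr':(.15,.052,.029),'ln':(.15,.052,.025),'rn':(.15,-.052,.025),'g':(0,0,0)}
def W(p,l):
    c,s=np.cos(p[2]),np.sin(p[2]); return np.array([p[0]+c*l[0]-s*l[1],p[1]+s*l[0]+c*l[1],l[2]])
fn=lambda p:np.concatenate([proj('scene',W(p,L[k]))-P[k][:2] for k in P])
r=least_squares(fn,[.5,-.1,0],loss='soft_l1'); print(r.x,fn(r.x).reshape(-1,2).round(1))
for k in L: print(k,W(r.x,L[k]).round(4))
im=cv2.resize(grab_frame('scene')[:,:,::-1],None,fx=4,fy=4,interpolation=cv2.INTER_CUBIC).copy()
def ln(a,b,col): cv2.line(im,*[tuple(int(v) for v in proj('scene',W(r.x,q))*4+1.5) for q in (a,b)],col,1)
for y in(-.052,.052):
  for x in (0,.012):
    c=[(x,y-.019,.015),(x,y+.019,.015),(x,y+.019,.075),(x,y-.019,.075)]
    for i in range(4): ln(c[i],c[(i+1)%4],(0,255,0) if x else (255,255,0))
  q=[(.15+.022*np.cos(a),y+.022*np.sin(a),.033) for a in np.linspace(0,6.283,25)]
  for i in range(24): ln(q[i],q[i+1],(255,0,255))
cv2.imwrite('pics/ov.png',im[680:1280,700:1480])
E
```

```text
lp [ 0.4649 -0.0483  0.05  ]
rp [ 0.4733 -0.1654  0.05  ]
br [ 0.6233 -0.1641  0.029 ]
yr [ 0.6228 -0.0577  0.029 ]
ln [ 0.6211 -0.061   0.025 ]
rn [ 0.6296 -0.163   0.025 ]
g [ 0.4859 -0.119   0.    ]
[ 0.47421093 -0.11350832  0.01468678] [[ 0.   3.7]
 [ 0.5  0.2]
 [ 0.8  0. ]
 [-0.1  0.5]
 [ 1.1 -0.1]
 [-1.8 -0.6]
 [-2.5 -2.7]]
lp [ 0.4734 -0.0615  0.05  ]
rp [ 0.475  -0.1655  0.05  ]
br [ 0.625  -0.1633  0.029 ]
yr [ 0.6234 -0.0593  0.029 ]
ln [ 0.6234 -0.0593  0.025 ]
rn [ 0.625  -0.1633  0.025 ]
g [ 0.4742 -0.1135  0.    ]
```

View pics/ov.png

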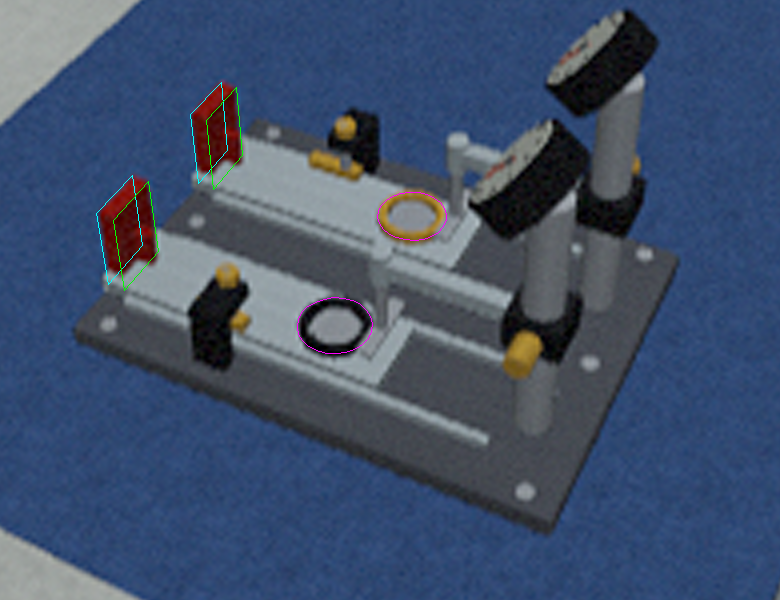

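```bash
cat >> h.py <<'E'
from scipy.spatial.transform import Rotation as Ro
def pl(target,yawy=0.0147,sgn=1):
    "shift/rotvec in the tool frame to target; tool x down, tool y = sgn*(world y turned by yaw)"
    from workcell import observe
    s=observe(); R=Ro.from_euler('xyz',s['tool_rot'])
    y=sgn*np.array([-np.sin(yawy),np.cos(yawy),0]); x=np.array([0,0,-1.]); T=Ro.from_matrix(np.c_[x,y,np.cross(x,y)])
    print('t',round(s['clock'],2),'pos',np.round(s['position'],4),'F',np.round(s['force'],1),'w',round(s['grip_width'],3),'q',np.round(s['qpos'],2))
    print('R',R.as_matrix().round(3).tolist())
    print('shift mm',(R.inv().apply(np.array(target)-s['position'])*1000).round(1),'turn',(R.inv()*T).as_rotvec().round(3))
E
python3 - <<'E'
from h import *
pl([.42,-.166,.2],sgn=1);pl([.42,-.166,.2],sgn=-1)
E
```

```text
t 0.85 pos [0.2172 0.586  0.2423] F [ 0.7  0.6 -0.8] w 0.085 q [-1.29  0.52 -0.04  1.6   0.02  1.02 -0.11]
R [[0.0, 0.347, 0.938], [-0.0, 0.938, -0.347], [-1.0, -0.0, 0.0]]
shift mm [  42.3 -634.7  451.5] turn [-0.37  0.    0.  ]
t 0.85 pos [0.2172 0.586  0.2423] F [ 0.7  0.6 -0.8] w 0.085 q [-1.29  0.52 -0.04  1.6   0.02  1.02 -0.11]
R [[0.0, 0.347, 0.938], [-0.0, 0.938, -0.347], [-1.0, -0.0, 0.0]]
shift mm [  42.3 -634.7  451.5] turn [ 2.772  0.    -0.   ]
```

Emit:
jog_arm --pt "0 0 30 -0.123 0 0" --pt "0 -20 30 -0.123 0 0" --pt "0 -30 30 -0.123 0 0" --pt "0 -50 10 0 0 0" --pt "0 -50 0 0 0 0" --pt "0 -50 0 0 0 0" --pt "0 -50 0 0 0 0" --pt "0 -50 0 0 0 0" --pt "0 -50 0 0 0 0" --pt "0 -50 0 0 0 0" --gripper 255 --newtons 40

```text
clock: 1.85
position: [0.3179, 0.1687, 0.2402]
tool_rot: [1.389, 1.567, 1.424]
force: [1.6, 0.3, -0.3]
grip_width: 0.0001
```

```bash
python3 - <<'E'
from h import *
pl([.42,-.166,.2],sgn=1)
E
```

```text
t 1.85 pos [0.3179 0.1687 0.2402] F [ 1.6  0.3 -0.3] w 0.0 q [-0.63  0.1  -0.02  2.24 -0.    0.81  0.95]
R [[0.001, -0.036, 0.999], [0.003, 0.999, 0.036], [-1.0, 0.003, 0.001]]
shift mm [  39.1 -338.3   90.1] turn [ 0.021  0.001 -0.003]
```

Emit:
jog_arm --pt "0 -30 40 0.02 0 0" --pt "0 -45 40 0 0 0" --pt "0 -45 10 0 0 0" --pt "10 -45 0 0 0 0" --pt "10 -45 0 0 0 0" --pt "10 -45 0 0 0 0" --pt "0 -45 0 0 0 0" --pt "0 -20 0 0 0 0"

```text
clock: 2.65
position: [0.4083, -0.1564, 0.2104]
tool_rot: [0.438, 1.561, 0.453]
force: [0.1, 1.0, -0.9]
grip_width: -0.0002
```

```bash
python3 - <<'E'
from h import *
from workcell import grab_frame,camera_info
import cv2
pl([.425,-.166,.05])
print(camera_info('wrist'))
for c in ['scene','wrist']:
    cv2.imwrite(f'pics/{c}1.png',cv2.resize(grab_frame(c)[:,:,::-1],(768,576)))
E
```

```text
t 2.65 pos [ 0.4083 -0.1564  0.2104] F [ 0.1  1.  -0.9] w -0.0 q [ 0.03  0.27  0.25  2.12 -0.11  0.75  1.93]
R [[0.009, -0.015, 1.0], [0.004, 1.0, 0.015], [-1.0, 0.004, 0.009]]
shift mm [160.5 -10.5  15.2] turn [-0.     0.009 -0.004]
{'fov_y': 65.85700236062195, 'cx': 258.36670253114585, 'cy': 193.96954953322017, 'tool_from_camera': array([[ 1.18247710e-03, -3.05992867e-01,  9.52033070e-01,
        -1.31194746e-01],
       [ 9.99999201e-01, -6.37074644e-05, -1.26252986e-03,
        -8.19096988e-04],
       [ 4.46976746e-04,  9.52033802e-01,  3.05992547e-01,
        -7.95042899e-02],
       [ 0.00000000e+00,  0.00000000e+00,  0.00000000e+00,
         1.00000000e+00]])}
```

View pics/scene1.png

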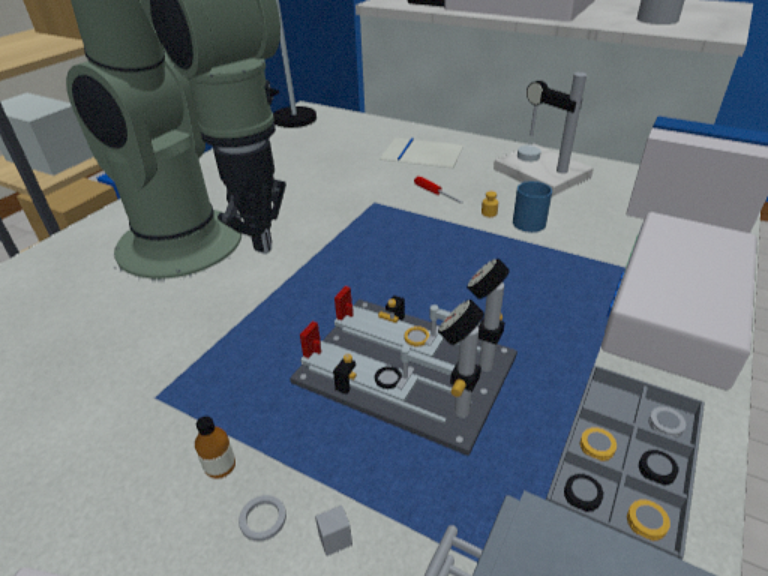

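View pics/wrist1.png

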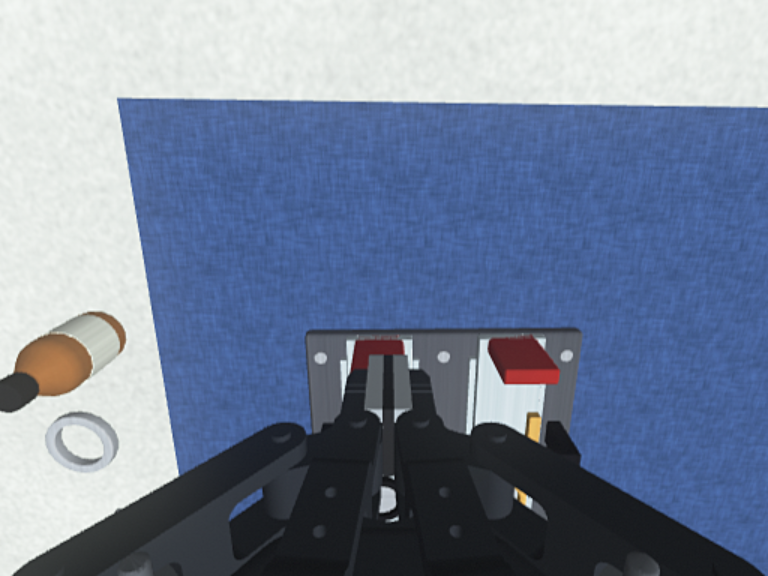

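The wrist view is clear. The fingers, at (390,380), are just behind the right plate at (378,350). I'll align with it and descend behind it.

Emit:
jog_arm --pt "20 -10 15 0 0.009 -0.004" --pt "40 0 0 0 0 0" --pt "40 0 0 0 0 0" --pt "35 0 0 0 0 0" --pt "15 0 0 0 0 0" --pt "0 0 0 0 0 0"

```text
clock: 3.35
position: [0.4273, -0.1626, 0.0567]
tool_rot: [0.165, 1.565, 0.18]
force: [0.6, 0.4, 0.1]
grip_width: 0.0004
```

```bash
python3 - <<'E'
from h import *
from workcell import grab_frame,camera_info
import cv2
pl([.464,-.166,.056])
for c in ['scene','wrist']:
    im=grab_frame(c)[:,:,::-1]
    if c=='scene': im=im[140:332,128:384]
    cv2.imwrite(f'pics/{c}2.png',cv2.resize(im,(768,576)))
E
```

```text
t 3.35 pos [ 0.4273 -0.1626  0.0567] F [0.6 0.4 0.1] w 0.0 q [ 0.12  0.59  0.14  2.17 -0.22  0.38  2.04]
R [[0.005, -0.016, 1.0], [0.001, 1.0, 0.016], [-1.0, 0.001, 0.005]]
shift mm [ 0.9 -4.  36.6] turn [ 0.001  0.005 -0.001]
```

View pics/scene2.png

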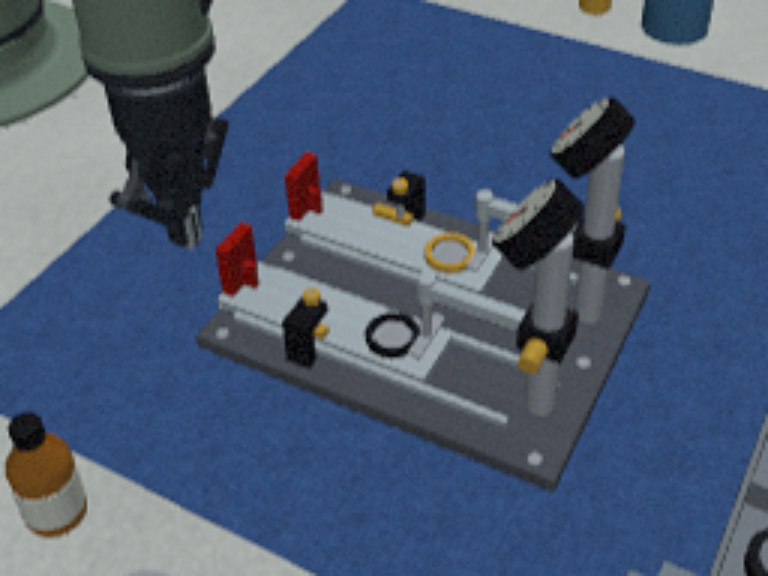

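View pics/wrist2.png

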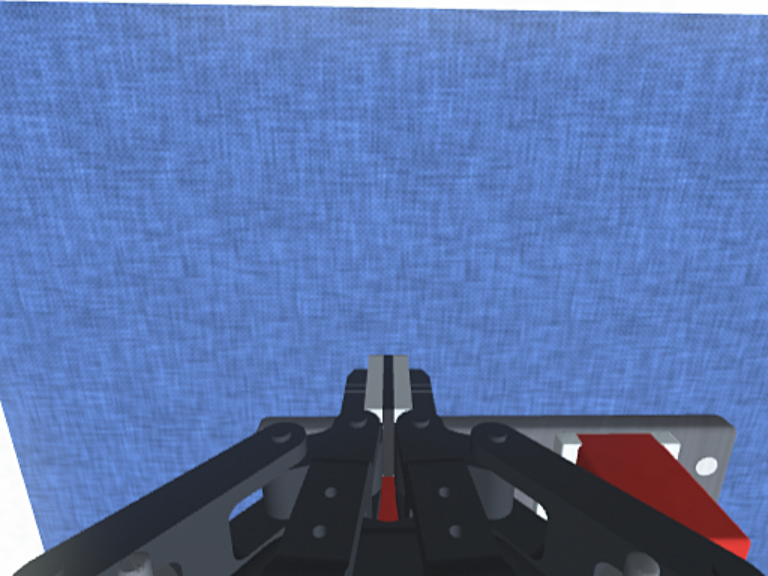

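The fingertips, at (190,240) in the crop, are about 4 cm behind the right plate and level with it. I'll correct y and approach.

Emit:
jog_arm --pt "0 -4 10 0 0.005 0" --pt "0 0 10 0 0 0" --pt "0 0 8 0 0 0" --pt "0 0 5 0 0 0" --pt "0 0 5 0 0 0"

```text
clock: 3.95
position: [0.468, -0.1659, 0.063]
tool_rot: [-0.059, 1.566, -0.043]
force: [-8.9, -2.7, -5.9]
grip_width: -0.0003
```

```bash
python3 - <<'E'
from h import *
pl([.464,-.166,.056])
E
```

```text
t 3.95 pos [ 0.468  -0.1659  0.063 ] F [-8.9 -2.7 -5.9] w -0.0 q [ 0.1   0.62  0.16  2.07 -0.22  0.46  2.01]
R [[0.005, -0.016, 1.0], [-0.0, 1.0, 0.016], [-1.0, -0.0, 0.005]]
shift mm [ 7. -0. -4.] turn [0.001 0.005 0.   ]
```

Contact, at -9 N in x. Pushing.

Emit:
jog_arm --pt "1 0 8 0 0 0" --pt "1 0 8 0 0 0" --pt "1 0 8 0 0 0" --pt "1 0 8 0 0 0" --pt "0 0 5 0 0 0"

```text
clock: 4.45
position: [0.4981, -0.1647, 0.0593]
tool_rot: [2.893, 1.56, 2.907]
force: [-10.4, -1.4, 4.4]
grip_width: 0.0
```

```bash
python3 - <<'E'
from h import *
pl([.523,-.165,.058])
E
```

```text
t 4.45 pos [ 0.4981 -0.1647  0.0593] F [-10.4  -1.4   4.4] w 0.0 q [ 0.08  0.66  0.17  1.99 -0.22  0.52  1.99]
R [[-0.011, -0.014, 1.0], [0.003, 1.0, 0.014], [-1.0, 0.003, -0.011]]
shift mm [ 1.  -0.6 24.9] turn [-0.001 -0.011 -0.003]
```

Emit:
jog_arm --pt "0 0 7 0 -0.01 0" --pt "0 0 6 0 0 0" --pt "0 0 4 0 0 0" --pt "0 0 4 0 0 0"

```text
clock: 4.85
position: [0.513, -0.1644, 0.0593]
tool_rot: [2.807, 1.556, 2.819]
force: [-10.8, -0.2, 7.0]
grip_width: -0.0001
```

```bash
python3 - <<'E'
from h import *
pl([.523,-.165,.058])
E
```

```text
t 4.85 pos [ 0.513  -0.1644  0.0593] F [-10.8  -0.2   7. ] w -0.0 q [ 0.07  0.67  0.18  1.95 -0.22  0.55  1.98]
R [[-0.014, -0.012, 1.0], [0.005, 1.0, 0.012], [-1.0, 0.005, -0.014]]
shift mm [ 1.2 -0.8 10. ] turn [-0.003 -0.014 -0.005]
```

Emit:
jog_arm --pt "0 0 5 0 -0.01 0" --pt "0 0 4 0 0 0" --pt "0 0 4 0 0 0"

```text
clock: 5.15
position: [0.5205, -0.1642, 0.0593]
tool_rot: [2.727, 1.554, 2.737]
force: [-27.9, -1.3, 16.8]
grip_width: 0.0002
```

```bash
python3 - <<'E'
from h import *
pl([.523,-.165,.058])
E
```

```text
t 5.15 pos [ 0.5205 -0.1642  0.0593] F [-27.9  -1.3  16.8] w 0.0 q [ 0.07  0.68  0.18  1.93 -0.22  0.56  1.98]
R [[-0.015, -0.01, 1.0], [0.006, 1.0, 0.01], [-1.0, 0.007, -0.015]]
shift mm [ 1.2 -0.9  2.5] turn [-0.004 -0.015 -0.007]
```

The force has jumped to 28 N, so this is probably the end stop. I'll nudge once more to confirm and take a picture.

Emit:
jog_arm --pt "0 0 3 0 0 0" --pt "0 0 3 0 0 0"

```text
clock: 5.35
position: [0.5203, -0.1641, 0.0591]
tool_rot: [2.837, 1.542, 2.845]
force: [-19.9, 0.4, 14.1]
grip_width: -0.0003
```

```bash
python3 - <<'E'
from h import *
from workcell import grab_frame
import cv2
pl([.523,-.165,.058])
im=grab_frame('scene')[140:332,128:384,::-1]
cv2.imwrite('pics/scene3.png',cv2.resize(im,(768,576)))
E
```

```text
t 5.35 pos [ 0.5203 -0.1641  0.0591] F [-19.9   0.4  14.1] w -0.0 q [ 0.07  0.69  0.18  1.92 -0.22  0.58  1.97]
R [[-0.027, -0.009, 1.0], [0.008, 1.0, 0.009], [-1.0, 0.009, -0.027]]
shift mm [ 1.  -0.9  2.7] turn [-0.006 -0.027 -0.009]
```

View pics/scene3.png

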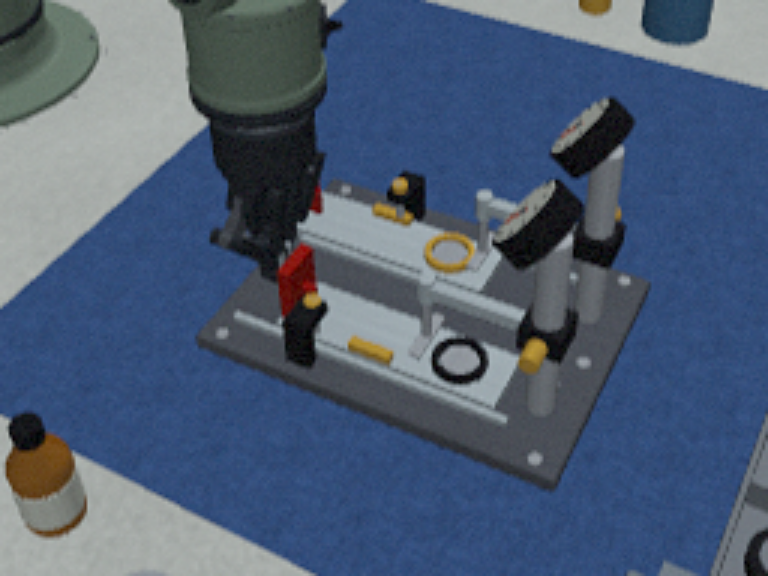

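The black ring has moved to (460,360) in the crop, past the foot, and the brass strip is clear of the pin. The tool stalled, so the slide is at its end stop. Now I'll retreat steadily.

```bash
python3 - <<'E'
from h import *
print(ray('scene',(128+460/3,140+360/3),.029)-ray('scene',(128+391/3,140+334.5/3),.029))
E
```

```text
[0.0593461  0.00173444 0.        ]
```

Emit:
jog_arm --pt "0 0 -8 0 0 0" --pt "0 0 -8 0 0 0" --pt "0 0 -8 0 0 0" --pt "0 0 -10 0 0 0" --pt "0 0 -15 0 0 0" --pt "0 0 -20 0 0 0" --pt "0 0 -20 0 0 0" --pt "0 0 -10 0 0 0" --pt "0 0 0 0 0 0"

```text
clock: 6.3
position: [0.4147, -0.1644, 0.0638]
tool_rot: [2.88, 1.538, 2.888]
force: [0.5, 0.4, -0.4]
grip_width: -0.0002
```

```bash
python3 - <<'E'
from h import *
from workcell import grab_frame,nets
import cv2
pl([.42,-.165,.12])
im=grab_frame('scene')[140:332,128:384,::-1]
cv2.imwrite('pics/scene4.png',cv2.resize(im,(768,576)))
for n in ['right_push','black_ring_mid','brass_ring_mid']:
    d=nets.pinpoint('scene',n)
    if d: print(n,d[0]['p'],ray('scene',d[0]['location'],.05 if 'push' in n else .029).round(4))
E
```

```text
t 6.3 pos [ 0.4147 -0.1644  0.0638] F [ 0.5  0.4 -0.4] w -0.0 q [ 0.12  0.58  0.16  2.17 -0.21  0.44  2.03]
R [[-0.032, -0.008, 0.999], [0.008, 1.0, 0.009], [-0.999, 0.009, -0.032]]
shift mm [-56.4  -0.2   3.5] turn [-0.006 -0.032 -0.009]
right_push 0.93 [ 0.5067 -0.1638  0.05  ]
black_ring_mid 0.58 [ 0.6542 -0.1622  0.029 ]
brass_ring_mid 0.67 [ 0.6511 -0.1669  0.029 ]
```

View pics/scene4.png

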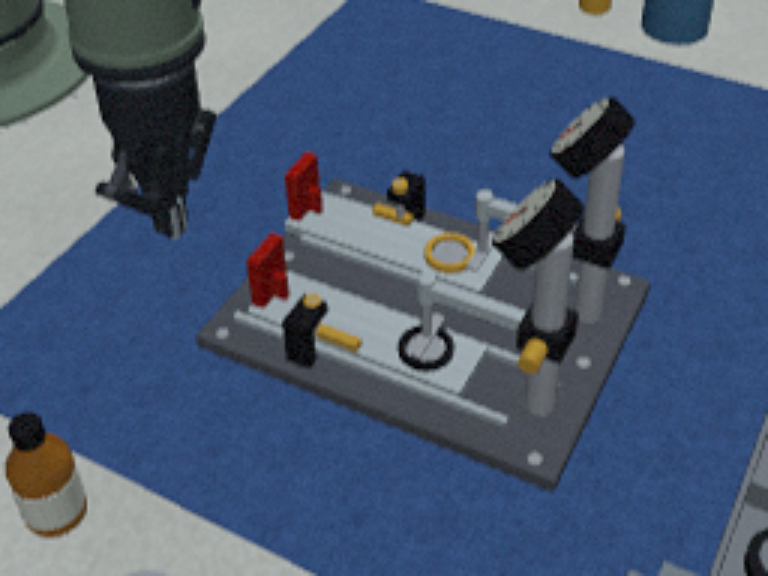

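The black ring is now under the measuring foot at (426,347). The slide sits about 30 mm in, against its pin, the brass ring hasn't moved from (450,252), and the fingers are clear of everything.

Emit:
jog_arm --pt "0 0 0 0 0 0" --pt "0 0 0 0 0 0" --pt "0 0 0 0 0 0"

```text
clock: 6.8
position: [0.4177, -0.1642, 0.0632]
tool_rot: [2.882, 1.539, 2.892]
force: [-0.2, -0.6, -0.3]
grip_width: 0.0004
```

```bash
python3 - <<'E'
from h import *
from workcell import bot,nets,grab_frame,observe
grab_frame('scene')
for n in ['right_push','left_push']:
    d=nets.pinpoint('scene',n); print(n,[ray('scene',x['location'],.05).round(4) for x in d[:1]])
print(observe()['clock'],bot.job_done())
E
```

```text
right_push [array([ 0.512 , -0.1634,  0.05  ])]
left_push [array([ 0.471 , -0.0636,  0.05  ])]
the job is handed in; nothing more can be done
6.95 None
```

The black ring was on the right slide. I pushed that slide in with the closed fingertips until the arm stalled at about 28 N. The ring had then moved about 59 mm, which matches the 58 mm end stop. I backed off, and the slide sprang back and was caught by its pin. I handed the job in at about 7 s of the 38 s allowed.

**Last checks:**
- **Black ring:** it had moved 29–31 mm from where it started. In the picture it is still seated and under the measuring foot.
- **Brass ring and left slide:** both look unmoved in the picture.
- **Robot:** clear of everything, with contact force near zero.

**Readings that disagreed:**
- **Right push plate:** the network put it at x = 0.507 m and then 0.512 m, against about 0.505 m expected. I put this down to network scatter, as it scattered similarly before I moved anything. I did not check it against a second picture.
- **Brass ring:** the network's last report gave the black ring's position instead. The picture contradicts it, so I went by the picture.

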